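# Unlock the cleaning-tablet box by its two dials

### The arm

A 6-joint arm with a two-finger parallel gripper is mounted at the origin on the work surface. World frame = base frame: x ahead of the robot, y to its left, z up, the work surface at z = 0. Lengths are in m, angles in rad, forces in N, time in s.
With the tool pointing down it reaches from about 0.3 to 0.875 m from the base axis. Payload 6.4 kg.
Tool frame: the origin (TCP) lies between the finger pads; the fingertips stand 25 mm ahead of it and the grasp point (between the pads) lies 6 mm ahead of it; z points along the fingers, y is the line along which they close (so a half turn about z gives the same grasp; the last joint's range is limited). The gripper opens to 85 mm and grips with 20 to 120 N. Pads are 22 mm wide; open, the fingers measure 114 mm over their backs; the gripper's body (76 mm by 85 mm) begins 54 mm behind the grasp point. The pads swing forward as they close: fully open they stand 13 mm farther back than shut.
Start: joints at [1.081, 0.181, 1.607, -0, 1.354, -0.206], TCP at [0.161, 0.552, 0.256] pointing down, gripper open.
Joint ranges: [-2.99, 2.99], [-0.89, 2.07], [0.3, 2.58], [-1.14, 4.28], [0, 2.63], [-3.12, 3.12]. Speed limits (rad/s): [2.57, 2.57, 3.01, 3.14, 3.14, 3.14].

### API

Orientations are given as a unit quaternion [w, x, y, z].
In Python, from bench import ctrl gives the robot as it stands.
- The arm moves only by the tool servo_tool, never from a script. Its argument "series" is text: rows parted by semicolons, each of 7 numbers parted by spaces: the gripper command: -1 is fully open, 1 is shut, values between are in proportion, then the shift along the tool's x, y, z in m, then the turn, a rotation vector about the tool's x, y, z in degrees. A call has 1 to 12 rows; each row is the pose to reach, as a shift and turn from the pose commanded when the call began, along the tool's axes at that moment; what a row does not reach only later rows make up. A row lasts 1/12 s, in which the tool goes at most 41.7 mm and 7.16 degrees, less where a joint would pass 70% of its speed; a pose out of reach is approached as far as the arm can. A call with a gripper value outside its range is refused whole. The fingers move at their own pace and stop on an object; the grip force is fixed at half the most. Time passes only in rows, so rows that repeat a pose let the fingers close. It gives the time, the measured TCP pose, the force, the opening and the grip force at its end, in the units of the state.
- ctrl.get_obs(): the state, without advancing time (a new reading comes with each control period).
- ctrl.camera(name): name is "scene" or "top" or "wrist"; returns a dict with "img" (480x640x3 uint8, red, green, blue), "z_map" (480x640 float32, m along the optical axis (not along the pixel's ray), 0 where there is no reading), "fovy" (degrees; the focal length in pixels is half the picture's height over the tangent of half this angle, whatever the lens; pixels are square), "cx", "cy" (the principal point, pixels), "extrinsics" (4x4, takes a point from camera to world coordinates); the wrist camera has in their place "T_tool_cam" (4x4, takes a point from camera to tool coordinates, whose origin is the TCP and whose axes are the flange's). Camera axes: x right, y down, z forward; pixel columns grow to the right and rows downward; lengths in m; the calibration is good to about 2 mm. A picture is of the moment at which its call begins: read the wrist's pose just before it.
- ctrl.hand_in(): hands the job in; it is judged then, once.
The state is a dict: "time_s": time; "q": joint angles; "dq": joint speeds; "joint_efforts": joint torques, N m; "eef_pos": TCP position; "eef_rot": TCP orientation; "wrist_force": force on the tool from outside, world axes, zero at the start; "torque": the same for the moment, N m; "opening": opening from 0.0 (shut) to 1.0 (fully open); "grasp_force": force on a finger pad.
Only numpy, scipy, OpenCV 4.12 (cv2) and the standard library are available. Lean on these libraries where they do the work, as an engineer would, in place of code of your own. Each camera call takes 0.05 s, during which the arm holds its last target. There are 200 camera calls.

### The job

Unlock the grey steel box: turn the left dial to 3 and the right dial to 6, then slide the bolt all the way to the left so that the lid springs ajar. The lock is worn, so the right place lies a little to one side of each printed number: turn slowly there until you feel the dial stop in its catch, and leave it so. Force neither the dials nor the bolt, which goes with a light push once the dials are right; leave everything else on the shelf where it stands, and let go of the box at the end.

Things in the scene. Friction and masses are not known exactly. Their poses are not given: they have to be found in the camera images.
- lockbox: Locked steel box fixed to the shelf, 210 mm deep (x), 300 wide (y). Origin: centre of its underside; x points from its front to the hinged back, y to its left, z up. The front 85 mm is a bare metal lock console, top 112 mm above the shelf, with two dials (axes at x -66, y +94 left and y -94 right) and the bolt's slide between them. Behind it the grey lid, 107 mm high, with a flat handle.
- dial_left (a joint): Left dial (box +y), code number 3 (1.885). Value: angle in rad of its pointer from the 0 tick, clockwise seen from above. Ten ticks 0 to 9 on the console, 0.6283 rad (36 degrees) apart, clockwise; 0 is on the side away from the robot (box +x). Starts between 0 and 2. Under it a light spring catch drops into the wheel's slot at the code; on this worn lock the slot lies off the tick.
- dial_left_grip (a point): On the left dial's axis, half-way up its grip, 130 mm above the shelf; x points to the pointer, z up. Black knob: skirt 45 mm across, on it a straight grip bar 40 mm long, 11 thick, from 7 to 29 mm above the console top; its pointed end with the white line is the pointer. Turned freely it takes less than 0.1 N m and stays where it is left.
- dial_right (a joint): Right dial (box -y), built and numbered like the left one, code number 6 (3.770); starts between 7 and 8. On each dial the true place lies 0.14 to 0.23 rad to one side or the other of the tick, unseen. The catch has 0.04 rad of play either way; a dial left more than about 0.09 rad off the true place blocks the bolt.
- dial_right_grip (a point): As dial_left_grip, for the right dial. Feel of both dials: turned slowly (0.4 rad/s or less), the catch drops in at the true place and the dial stops dead, from either side: the torque climbs past 0.3 N m within 0.06 rad. Stop there: above 0.9 N m the catch counts as forced. Turned faster, the catch may skip the slot.
- bolt (a joint): Travel of the bolt in m: 0 locked, 0.022 fully back (stop). It slides along box +y, to the left, against about 2 N of friction, a little more while it leaves the lid, and stays where it is left. While a dial is not caught at its true place the bolt stops dead after about 1.5 mm.
- bolt_tab (a point): Centre of the steel ridge of the bolt's thumb slide: 26 mm long in box x, 10 mm thick in box y, standing from 4 to 24 mm above the console top, on a foot 30 x 24 mm and 4 mm high. Locked, it stands 11 mm to the right of the middle of the box and 62 mm before its centre.
- lid (a joint): Opening angle of the lid about its back edge in rad: 0 shut; when the bolt has gone back about 13 mm the hinge springs lift it by themselves to about 0.2 (front edge some 25 mm up).
- tub_mid (a point): Bystander: white dispenser tub with grey cap, press button and flip lid, 96 mm across, 114 mm tall. The point lies on its middle, 55 mm above the shelf.
- jar_mid (a point): Bystander: glass jar of wooden clothes pegs, 86 mm across, 112 mm tall. The point lies on its middle, 56 mm above the shelf.
- scraper_mid (a point): Bystander: yellow silicone scraper lying flat, 237 mm long, 75 mm wide, 14 mm thick. The point lies on its middle, 7 mm above the shelf.
- cup_mid (a point): Bystander: empty stainless steel cup, 76 mm across the rim, 85 mm tall. The point lies on its middle, 42 mm above the shelf.
- bottle_mid (a point): Bystander: closed white bottle, 72 mm across, 185 mm tall. The point lies on its middle, 90 mm above the shelf.
- brush_mid (a point): Bystander: wooden scrubbing brush lying bristles down, 130 x 48 mm, 38 mm tall. The point lies on its middle, 20 mm above the shelf.
- soap_mid (a point): Bystander: white soap dish with a bar of soap, 110 x 75 mm, 30 mm tall. The point lies on its middle, 15 mm above the shelf.

How it is judged:
On the way:
1. both dials stand at their numbers: left at 3, right at 6 (within 17 degrees) (value of joint dial_left between 1.585 and 2.185 rad and value of joint dial_right between 3.47 and 4.07 rad), for 0.2 s.
At the end, for the whole second after the job is handed in: The left dial stands at 3 and the right dial at 6 (each within 0.30 rad of the printed number), the bolt is at least 18 mm of its 22 mm back, the lid has sprung up by more than 0.1 rad and is at rest, and the robot touches nothing of the box (all of step 1 and value of joint bolt above 0.018 m and value of joint lid above 0.1 rad and velocity of joint lid below 0.1 rad/s and contact force between the arm and lockbox below 0.5 N).
It fails at once if the bolt is forced: pushed with more than 30 N (contact force between the arm and bolt above 30 N).
It fails at once if a dial is forced against its catch or the bolt: more than 30 N at its 30 mm wheel (0.9 N m) (contact force between any of dial_left, dial_right and lockbox above 30 N).
It fails at once if another thing on the shelf is moved by more than 30 mm or knocked over (distance of any of tub_mid, jar_mid, scraper_mid, cup_mid, bottle_mid, brush_mid, soap_mid from where it was at the start of the episode above 0.03 m).
It also fails if it takes over 64 s, if anything falls off the work surface, if the arm or the gripper's body presses on something with over 40 N, if the wrist force passes 120 N, or if a joint passes its speed limit or range.

## Working session

There is one attempt and no reset: what is moved stays moved. The work goes in short steps, Python scripts to look and compute and a tool call to move; the robot and the scene stay as the last step left them, time stands still between calls to the robot, and variables do not carry over. Pictures are saved under pics/ and viewed, at most 10 in all, crops included, and the job is handed in when it is done.

Besides the shell and the picture viewer there is one more tool, called after "Emit:" as a command line: name --argument value ..., lists and objects as JSON in quotes. servo_tool: Moves the arm, as the interface text tells. Its arguments: {"type":"object","properties":{"series":{"type":"string"}},"required":["series"]}

```bash
mkdir -p pics; ls; cat > h.py <<'E'
import numpy as np, cv2
from bench import ctrl
from scipy.spatial.transform import Rotation as R
def shot(name,fn=None):
    o=ctrl.get_obs(); c=ctrl.camera(name)
    if 'extrinsics' in c: T=np.array(c['extrinsics'])
    else:
        W=np.eye(4); q=o['eef_rot']; W[:3,:3]=R.from_quat([q[1],q[2],q[3],q[0]]).as_matrix(); W[:3,3]=o['eef_pos']; T=W@np.array(c['T_tool_cam'])
    c['T']=T; c['f']=240/np.tan(np.radians(c['fovy'])/2)
    if fn: cv2.imwrite('pics/'+fn,c['img'][:,:,::-1])
    return c
def ray(c,u,v):
    d=np.array([(u-c['cx'])/c['f'],(v-c['cy'])/c['f'],1]); return c['T'][:3,3],c['T'][:3,:3]@d
def onplane(c,u,v,z):
    p,d=ray(c,u,v); return p+d*(z-p[2])/d[2]
def depth(c,u,v):
    p,d=ray(c,u,v); return p+d*float(c['z_map'][int(v),int(u)])
E
python3 - <<'E'
from h import *
import pickle
o=ctrl.get_obs(); print({k:np.round(v,3) for k,v in o.items()})
cs={n:shot(n,n+'1.png') for n in('scene','top','wrist')}
pickle.dump(cs,open('c1.pkl','wb'))
for n,c in cs.items(): print(n,c['f'],c['cx'],c['cy'],np.round(c['T'],3).tolist())
cv2.imwrite('pics/a1.png',cv2.resize(np.hstack([cs['scene']['img'],cs['top']['img']])[:,:,::-1],(800,300)))
E
```

```text
pics
{'time_s': np.float64(0.0), 'q': array([ 1.081,  0.182,  1.608,  0.   ,  1.354, -0.206]), 'dq': array([-0.001,  0.   , -0.002,  0.001,  0.001,  0.001]), 'joint_efforts': array([ 2.0000e-03, -4.4486e+01, -3.5134e+01, -0.0000e+00,  9.0000e-03,
       -0.0000e+00]), 'eef_pos': array([0.161, 0.552, 0.255]), 'eef_rot': array([-0.   ,  0.141,  0.99 , -0.001]), 'wrist_force': array([ 0.199, -0.05 , -0.102]), 'torque': array([-0.001, -0.019, -0.009]), 'grasp_force': np.float64(0.0), 'opening': np.float64(0.999)}
scene 566.5743154874851 323.3984074284498 243.67123456100802 [[0.858, 0.314, -0.406, 1.154], [0.512, -0.486, 0.708, -0.887], [0.025, -0.816, -0.578, 0.897], [0.0, 0.0, 0.0, 1.0]]
top 446.1464680350823 323.7468981886669 239.10168677512902 [[-0.003, -0.993, 0.122, 0.47], [-1.0, 0.002, -0.009, 0.093], [0.009, -0.122, -0.992, 0.99], [0.0, 0.0, 0.0, 1.0]]
wrist 354.1541466260612 316.774325019307 244.85566627135722 [[0.28, 0.909, 0.308, 0.081], [0.96, -0.265, -0.092, 0.575], [-0.002, 0.322, -0.947, 0.374], [0.0, 0.0, 0.0, 1.0]]
```

View pics/top1.png

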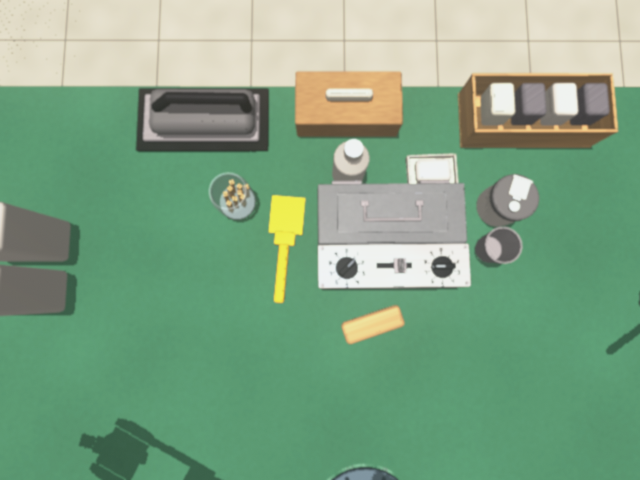

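View pics/scene1.png

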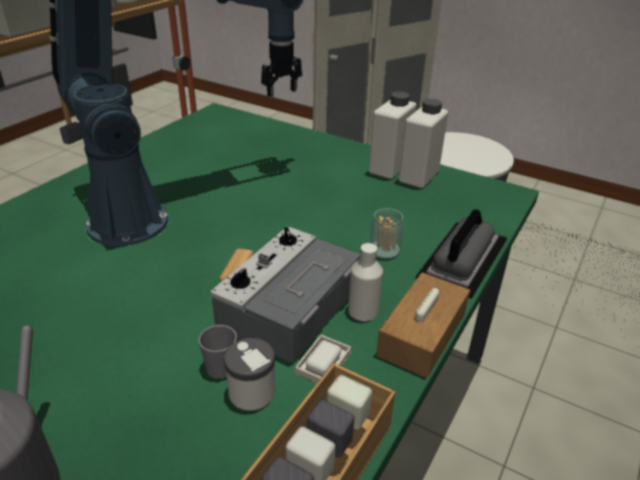

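The top view shows the console with its left dial at about (346,268), the right dial at (442,267) and the bolt tab at (402,266). The box is nearly square to the robot. The scene view shows the cup and tub beside the right end, and the brush in front.

```bash
python3 - <<'E'
from h import *
import pickle
cs=pickle.load(open('c1.pkl','rb')); t=cs['top']
for n,u,v,z in [('L',346.5,268,.125),('R',442.5,267,.125),('tab',402,266,.136),('c_fl',319,289,.112),('c_fr',470,287,.112),('c_bl',319,245,.112),('c_br',467,244,.112)]:
    print(n,onplane(t,u,v,z).round(3),depth(t,u,v).round(3))
g=cv2.cvtColor(t['img'],cv2.COLOR_RGB2GRAY)
m=((g>170)&(t['img'].max(2)-t['img'].min(2)<25)).astype(np.uint8); m[:235]=0;m[300:]=0;m[:,:300]=0;m[:,478:]=0
c=max(cv2.findContours(m,0,2)[0],key=cv2.contourArea);print(cv2.minAreaRect(c),cv2.boxPoints(cv2.minAreaRect(c)))
for p in cv2.boxPoints(cv2.minAreaRect(c)): print(onplane(t,*p,.112).round(3))
E
```

```text
L [0.52  0.041 0.125] [0.519 0.042 0.144]
R [ 0.521 -0.146  0.125] [ 0.52  -0.141  0.14 ]
tab [ 0.522 -0.065  0.136] [ 0.523 -0.065  0.135]
c_fl [0.479 0.094 0.112] [ 0.481  0.095 -0.   ]
c_fr [ 0.482 -0.202  0.112] [ 0.484 -0.239  0.   ]
c_bl [0.566 0.094 0.112] [0.568 0.094 0.096]
c_br [ 0.567 -0.2    0.112] [ 0.567 -0.199  0.114]
((393.85107421875, 265.2590637207031), (43.44223403930664, 152.11346435546875), 89.42127990722656) [[317.57883 244.30725]
 [469.68454 242.77087]
 [470.12332 286.21088]
 [318.0176  287.74725]]
[0.567 0.097 0.112]
[ 0.57  -0.205  0.112]
[ 0.484 -0.202  0.112]
[0.482 0.096 0.112]
```

Emit:
servo_tool --series "-1 -0.0325 -0.026 0 0 0 2;-1 -0.065 -0.052 0 0 0 4;-1 -0.0975 -0.078 0 0 0 6;-1 -0.13 -0.104 0 0 0 8;-1 -0.1625 -0.13 0 0 0 10;-1 -0.195 -0.156 0 0 0 12;-1 -0.2275 -0.182 0 0 0 14;-1 -0.26 -0.208 0 0 0 16;-1 -0.2925 -0.234 0 0 0 18;-1 -0.325 -0.26 0 0 0 20;-1 -0.3575 -0.286 0 0 0 22;-1 -0.39 -0.312 0 0 0 24"

```text
time_s: 1.15
eef_pos: [0.4487, 0.1413, 0.2563]
eef_rot: [0.0, 0.345, 0.939, 0.0]
wrist_force: [0.7, 0.5, -0.2]
opening: 1.003
grasp_force: 0.0
```

Emit:
servo_tool --series "-1 -0.04 -0.01 0 0 0 2;-1 -0.08 -0.02 0 0 0 4;-1 -0.119 -0.03 0 0 0 5;-1 -0.119 -0.03 0 0 0 5;-1 -0.119 -0.03 0 0 0 5"

```text
time_s: 1.57
eef_pos: [0.5199, 0.0417, 0.2557]
eef_rot: [-0.001, 0.386, 0.922, -0.0]
wrist_force: [0.2, 0.7, 0.4]
opening: 0.997
grasp_force: 0.0
```

```bash
python3 - <<'E'
from h import *
import pickle
o=ctrl.get_obs(); print(np.round(o['eef_pos'],4),np.round(o['eef_rot'],4),np.round(o['q'],3))
c=shot('wrist','w1.png'); pickle.dump(c,open('w1.pkl','wb'))
P=lambda p:(c['T'][:3,:3].T@(p-c['T'][:3,3]))
for p in [(.52,.041,.141),(.521,-.147,.141),(.522,-.065,.136)]:
    d=P(np.array(p)); print(d[:2]/d[2]*c['f']+[c['cx'],c['cy']])
E
```

```text
[0.5199 0.0417 0.2557] [-6.000e-04  3.865e-01  9.223e-01 -1.000e-04] [-0.148  0.062  1.74   0.     1.341 -0.925]
[316.64732192 250.77967282]
[156.92882048 405.26047433]
[223.40184894 341.30216005]
```

View pics/w1.png

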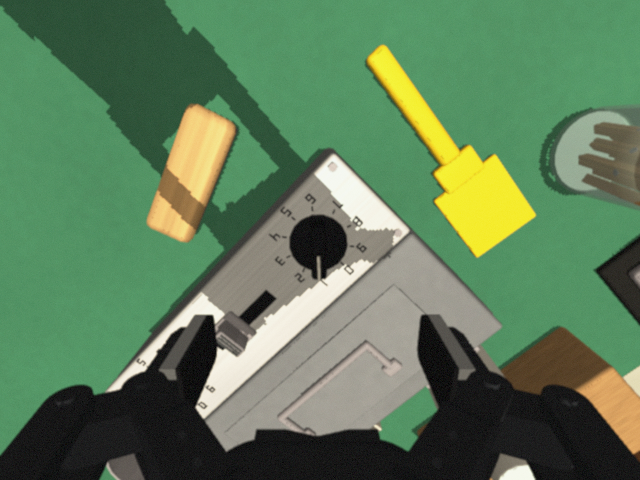

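The wrist view shows the left dial at (318,243), with its white line running from (319,256) to (319,278), near tick 1. The tab is at (235,335), and the right dial is hidden by the finger. Now I'll measure the bar.

```bash
python3 - <<'E'
from h import *
import pickle
c=pickle.load(open('w1.pkl','rb')); im=c['img']; g=cv2.cvtColor(im,cv2.COLOR_RGB2GRAY)
U,V=np.meshgrid(np.arange(640),np.arange(480)); Z=c['z_map']
D=np.stack([(U-c['cx'])/c['f'],(V-c['cy'])/c['f'],np.ones_like(Z)],-1)*Z[...,None]
W=D@c['T'][:3,:3].T+c['T'][:3,3]
m=(np.hypot(W[...,0]-.52,W[...,1]-.041)<.035)
h=np.histogram(W[m][:,2],np.arange(.1,.155,.004)); print(h[0])
b=m&(W[...,2]>.134); p=W[b]; mu=p.mean(0); print('bar',mu.round(4),len(p)); 
r=cv2.minAreaRect((p[:,:2]*1000).astype(np.float32)); print(r)
w=b&(g>120); q=W[w]; print('white',q.mean(0).round(4),len(q))
d=q.mean(0)-mu; print('theta from white',np.arctan2(-d[1],d[0]))
_,_,vt=np.linalg.svd(p[:,:2]-mu[:2]); print('axis theta',np.arctan2(-vt[0,1],vt[0,0]))
k=(g<50)&m&(W[...,2]<.134); cc=max(cv2.findContours(((g<60)&m).astype(np.uint8),0,2)[0],key=cv2.contourArea)
(e,rad)=cv2.minEnclosingCircle(cc); print(e,rad)
kk=W[m&(np.abs(W[...,2]-.119)<.003)&(g<60)]; print('skirt',kk.mean(0),len(kk), cv2.minEnclosingCircle((kk[:,:2]*1000).astype(np.float32)))
# console/tab
t=(np.hypot(W[...,0]-.52,W[...,1]+.065)<.04)&(W[...,2]>.128)
p=W[t]; print('tab',p.mean(0).round(4),len(p),cv2.minAreaRect((p[:,:2]*1000).astype(np.float32)))
cv2.imwrite('pics/w1c.png',cv2.resize(im[170:320,230:420,::-1],None,fx=4,fy=4,interpolation=2))
E
```

```text
[   0    0  843 2560 1469  320   24   20   25   95  735    0    0]
bar [0.5106 0.0504 0.3045] 14654
((510.0008239746094, 46.377323150634766), (51.76521682739258, 50.98643493652344), 8.72714900970459)
white [0.5209 0.0356 0.1949] 71
theta from white 0.9650162058986527
axis theta -0.7711494638698466
(315.5, 478.5) 154.50091552734375
skirt [0.52090076 0.04150328 0.11941618] 1681 ((521.669189453125, 40.462974548339844), 22.024532318115234)
tab [ 0.5261 -0.0626  0.1345] 502 ((526.6450805664062, -63.68442916870117), (10.536797523498535, 26.20322608947754), 86.59437561035156)
```

View pics/w1c.png

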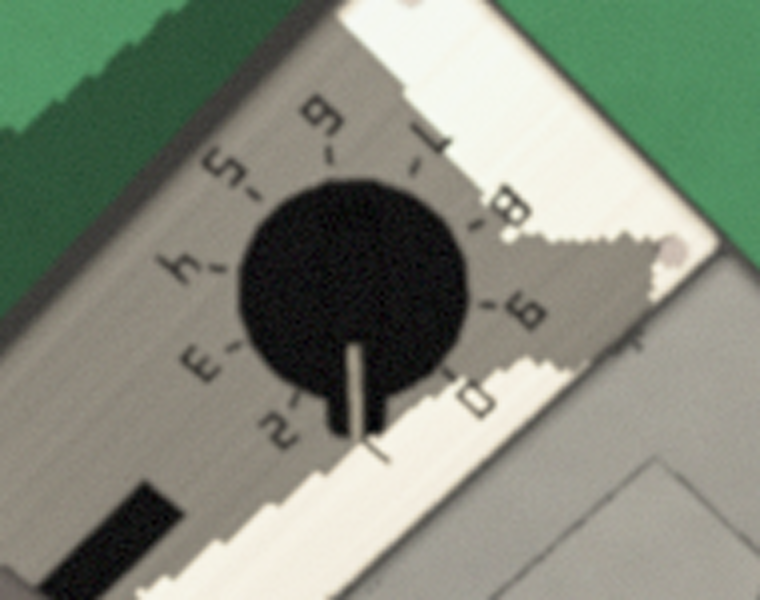

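The crop shows the pointer's white line from (318.3,256.3) to (319.3,278.8) in full-image pixels, close to tick 1.

```bash
python3 - <<'E'
from h import *
import pickle
c=pickle.load(open('w1.pkl','rb')); im=c['img']; g=cv2.cvtColor(im,cv2.COLOR_RGB2GRAY)
a=onplane(c,318.3,256.3,.141);b=onplane(c,319.3,278.8,.141);d=b-a
print(a,b,'th',np.arctan2(-d[1],d[0]))
U,V=np.meshgrid(np.arange(640),np.arange(480)); Z=c['z_map']
D=np.stack([(U-c['cx'])/c['f'],(V-c['cy'])/c['f'],np.ones_like(Z)],-1)*Z[...,None]
W=D@c['T'][:3,:3].T+c['T'][:3,3]
p=W[(np.hypot(W[...,0]-.52,W[...,1]-.041)<.035)&(W[...,2]>.136)&(W[...,2]<.148)]
print('bar',p.mean(0),np.percentile(p[:,2],90),cv2.minAreaRect((p[:,:2]*1000).astype(np.float32)))
t=(np.hypot(W[...,0]-.52,W[...,1]+.065)<.04)&(W[...,2]>.128)&(W[...,2]<.15)
print('tab z',np.percentile(W[t][:,2],[10,50,90]))
# console front / hinge line edges: console top pts
f=(abs(W[...,2]-.112)<.003)&(g>90); p=W[f&(W[...,1]>-.03)]; print(p.min(0),p.max(0))
E
```

```text
[0.5237131  0.03887964 0.141     ] [0.53633278 0.02710932 0.141     ] th 0.7505879601414789
bar [0.52079453 0.04115831 0.14102871] 0.14218579563372355 ((521.6212768554688, 40.32994842529297), (10.955774307250977, 39.446624755859375), 46.186771392822266)
tab z [0.1299612  0.1354593  0.13710785]
[ 0.48245309 -0.02999746  0.10900036] [0.68689922 0.09621117 0.11499698]
```

Emit:
servo_tool --series "0 -0.0013 0.0003 0.03 0 0 -2.3;0 -0.0013 0.0003 0.06 0 0 -2.3;0 -0.0013 0.0003 0.085 0 0 -2.3;0 -0.0013 0.0003 0.1 0 0 -2.3;0 -0.0013 0.0003 0.109 0 0 -2.3;0 -0.0013 0.0003 0.109 0 0 -2.3;0 -0.0013 0.0003 0.109 0 0 -2.3;0.5 -0.0013 0.0003 0.109 0 0 -2.3;1 -0.0013 0.0003 0.109 0 0 -2.3;1 -0.0013 0.0003 0.109 0 0 -2.3;1 -0.0013 0.0003 0.109 0 0 -2.3;1 -0.0013 0.0003 0.109 0 0 -2.3"

```text
time_s: 2.62
eef_pos: [0.5208, 0.0421, 0.149]
eef_rot: [0.001, 0.366, 0.931, -0.001]
wrist_force: [-4.7, -3.6, 7.9]
opening: 0.11
grasp_force: 59.8
```

```bash
cat > s.py <<'E'
from h import *
o=ctrl.get_obs()
q=o['eef_rot']; Rm=R.from_quat([q[1],q[2],q[3],q[0]]).as_matrix(); ph=np.degrees(np.arctan2(Rm[1,0],Rm[0,0]))
print('t',o['time_s'],'pos',np.round(o['eef_pos'],4),'phi',ph.round(2),'thL',np.radians((180-ph)).round(4),'thR',np.radians((-ph)%360).round(4),'F',np.round(o['wrist_force'],2),'M',np.round(o['torque'],3),'op',round(float(o['opening']),3),'gf',round(float(o['grasp_force']),1),'q6',o['q'][5].round(2),'toolx',Rm[:,0].round(4),'tooly',Rm[:,1].round(4))
E
python3 s.py
```

```text
t 2.6167 pos [0.5208 0.0421 0.149 ] phi 137.05 thL 0.7497 thR 3.8913 F [-4.74 -3.55  7.88] M [-0.46   0.843 -0.02 ] op 0.11 gf 59.8 q6 -0.97 toolx [-0.7319  0.6814 -0.0014] tooly [ 0.6814  0.7319 -0.0008]
```

Emit:
servo_tool --series "1 0 -0.0008 -0.002 0 0 2;1 0 -0.0008 -0.002 0 0 7;1 0 -0.0008 -0.002 0 0 13;1 0 -0.0008 -0.002 0 0 19;1 0 -0.0008 -0.002 0 0 25;1 0 -0.0008 -0.002 0 0 31;1 0 -0.0008 -0.002 0 0 37;1 0 -0.0008 -0.002 0 0 42;1 0 -0.0008 -0.002 0 0 46;1 0 -0.0008 -0.002 0 0 48.5;1 0 -0.0008 -0.002 0 0 49.5;1 0 -0.0008 -0.002 0 0 49.5"

```text
time_s: 3.62
eef_pos: [0.5223, 0.0426, 0.1492]
eef_rot: [0.002, 0.723, 0.691, 0.003]
wrist_force: [13.8, 2.8, -14.6]
opening: 0.114
grasp_force: 59.7
```

```bash
python3 s.py
```

```text
t 3.6167 pos [0.5223 0.0426 0.1492] phi 87.44 thL 1.6154 thR 4.757 F [ 13.83   2.83 -14.62] M [ 0.383 -2.105  0.015] op 0.114 gf 59.7 q6 -0.1 toolx [0.0446 0.999  0.0013] tooly [ 0.999  -0.0446  0.0059]
```

Emit:
servo_tool --series "1 0 0.0005 0.0005 0 0 0.7;1 0 0.001 0.001 0 0 1.7;1 0 0.001 0.001 0 0 2.7;1 0 0.001 0.001 0 0 2.7"

```text
time_s: 3.95
eef_pos: [0.5225, 0.0426, 0.1491]
eef_rot: [0.001, 0.739, 0.674, 0.002]
wrist_force: [4.9, 3.8, -5.0]
opening: 0.109
grasp_force: 61.3
```

```bash
python3 s.py
```

```text
t 3.95 pos [0.5225 0.0426 0.1491] phi 84.76 thL 1.6623 thR 4.8039 F [ 4.92  3.79 -4.96] M [ 0.526 -0.963 -0.012] op 0.109 gf 61.3 q6 -0.06 toolx [0.0913 0.9958 0.0012] tooly [ 0.9958 -0.0913  0.0039]
```

Emit:
servo_tool --series "1 0 0 0 0 0 1;1 0 0 0 0 0 2;1 0 0 0 0 0 2.5;1 0 0 0 0 0 2.5"

```text
time_s: 4.28
eef_pos: [0.5226, 0.0426, 0.1491]
eef_rot: [0.001, 0.753, 0.658, 0.002]
wrist_force: [6.4, 3.1, -5.3]
opening: 0.11
grasp_force: 61.2
```

```bash
python3 s.py
```

```text
t 4.2833 pos [0.5226 0.0426 0.1491] phi 82.28 thL 1.7055 thR 4.8471 F [ 6.42  3.09 -5.29] M [ 0.463 -1.081  0.019] op 0.11 gf 61.2 q6 -0.01 toolx [0.1343 0.9909 0.0014] tooly [ 0.9909 -0.1343  0.0041]
```

Emit:
servo_tool --series "1 0 0 0 0 0 1;1 0 0 0 0 0 2;1 0 0 0 0 0 2.5;1 0 0 0 0 0 2.5"

```text
time_s: 4.62
eef_pos: [0.5227, 0.0425, 0.1491]
eef_rot: [0.001, 0.767, 0.641, 0.002]
wrist_force: [7.0, 3.1, -4.8]
opening: 0.109
grasp_force: 61.2
```

```bash
python3 s.py
```

```text
t 4.6167 pos [0.5227 0.0425 0.1491] phi 79.78 thL 1.7492 thR 4.8908 F [ 6.98  3.06 -4.83] M [ 0.434 -1.079  0.05 ] op 0.109 gf 61.2 q6 0.03 toolx [0.1774 0.9841 0.0016] tooly [ 0.9841 -0.1774  0.0043]
```

Emit:
servo_tool --series "1 0 0 0 0 0 1;1 0 0 0 0 0 2;1 0 0 0 0 0 2"

```text
time_s: 4.87
eef_pos: [0.5228, 0.0425, 0.1491]
eef_rot: [0.001, 0.778, 0.628, 0.002]
wrist_force: [7.0, 3.4, -5.7]
opening: 0.11
grasp_force: 61.1
```

```bash
python3 s.py
```

```text
t 4.8667 pos [0.5228 0.0425 0.1491] phi 77.75 thL 1.7845 thR 4.9261 F [ 6.97  3.41 -5.65] M [ 0.462 -1.109 -0.014] op 0.11 gf 61.1 q6 0.07 toolx [0.2121 0.9772 0.0017] tooly [ 0.9772 -0.2121  0.0044]
```

Emit:
servo_tool --series "1 0 0 0 0 0 1;1 0 0 0 0 0 2;1 0 0 0 0 0 2.5"

```text
time_s: 5.12
eef_pos: [0.5228, 0.0425, 0.1491]
eef_rot: [0.001, 0.792, 0.611, 0.002]
wrist_force: [7.3, 3.8, -6.3]
opening: 0.107
grasp_force: 61.1
```

```bash
python3 s.py
```

```text
t 5.1167 pos [0.5228 0.0425 0.1491] phi 75.26 thL 1.8281 thR 4.9697 F [ 7.29  3.78 -6.34] M [ 0.427 -1.199  0.071] op 0.107 gf 61.1 q6 0.11 toolx [0.2544 0.9671 0.0019] tooly [ 0.9671 -0.2545  0.0045]
```

Past the low candidate with no stop, so I'll move on slowly to about 1.98.

Emit:
servo_tool --series "1 0 0 0 0 0 1.5;1 0 0 0 0 0 3;1 0 0 0 0 0 4.5;1 0 0 0 0 0 6;1 0 0 0 0 0 7.5;1 0 0 0 0 0 8.5;1 0 0 0 0 0 8.5"

```text
time_s: 5.7
eef_pos: [0.5231, 0.0424, 0.1491]
eef_rot: [0.001, 0.835, 0.55, 0.002]
wrist_force: [9.2, 3.0, -7.4]
opening: 0.11
grasp_force: 60.9
```

```bash
python3 s.py
```

```text
t 5.7 pos [0.5231 0.0424 0.1491] phi 66.75 thL 1.9766 thR 5.1182 F [ 9.21  3.   -7.4 ] M [ 0.382 -1.421 -0.007] op 0.11 gf 60.9 q6 0.26 toolx [0.3947 0.9188 0.0027] tooly [ 0.9188 -0.3948  0.0049]
```

Emit:
servo_tool --series "1 0 0 0 0 0 1;1 0 0 0 0 0 2;1 0 0 0 0 0 2.5;1 0 0 0 0 0 2.5"

```text
time_s: 6.03
eef_pos: [0.5232, 0.0424, 0.1491]
eef_rot: [0.001, 0.847, 0.532, 0.003]
wrist_force: [9.1, 2.4, -7.7]
opening: 0.112
grasp_force: 60.9
```

```bash
python3 s.py
```

```text
t 6.0333 pos [0.5232 0.0424 0.1491] phi 64.27 thL 2.0198 thR 5.1614 F [ 9.13  2.36 -7.7 ] M [ 0.312 -1.48  -0.092] op 0.112 gf 60.9 q6 0.3 toolx [0.4341 0.9009 0.003 ] tooly [ 0.9008 -0.4341  0.0049]
```

Emit:
servo_tool --series "1 0 0 0 0 0 1;1 0 0 0 0 0 2;1 0 0 0 0 0 2"

```text
time_s: 6.28
eef_pos: [0.5233, 0.0423, 0.1491]
eef_rot: [0.001, 0.856, 0.517, 0.003]
wrist_force: [10.1, 1.9, -8.1]
opening: 0.113
grasp_force: 60.8
```

```bash
python3 s.py
```

```text
t 6.2833 pos [0.5233 0.0423 0.1491] phi 62.25 thL 2.0552 thR 5.1968 F [10.07  1.92 -8.12] M [ 3.630e-01 -1.511e+00 -1.000e-03] op 0.113 gf 60.8 q6 0.34 toolx [0.4657 0.885  0.0032] tooly [ 0.8849 -0.4657  0.005 ]
```

Emit:
servo_tool --series "1 0 0 0 0 0 1;1 0 0 0 0 0 2;1 0 0 0 0 0 2"

```text
time_s: 6.53
eef_pos: [0.5233, 0.0423, 0.1491]
eef_rot: [0.001, 0.865, 0.502, 0.003]
wrist_force: [9.0, 2.2, -7.6]
opening: 0.109
grasp_force: 60.8
```

```bash
python3 s.py
```

```text
t 6.5333 pos [0.5233 0.0423 0.1491] phi 60.25 thL 2.0901 thR 5.2317 F [ 8.95  2.2  -7.58] M [ 0.33  -1.559 -0.013] op 0.109 gf 60.8 q6 0.37 toolx [0.4962 0.8682 0.0033] tooly [ 0.8682 -0.4963  0.0051]
```

Emit:
servo_tool --series "1 0 0 0 0 0 1;1 0 0 0 0 0 2;1 0 0 0 0 0 2"

```text
time_s: 6.78
eef_pos: [0.5234, 0.0422, 0.1491]
eef_rot: [0.001, 0.874, 0.487, 0.003]
wrist_force: [10.2, 1.9, -7.9]
opening: 0.111
grasp_force: 60.7
```

```bash
python3 s.py
```

```text
t 6.7833 pos [0.5234 0.0422 0.1491] phi 58.25 thL 2.125 thR 5.2665 F [10.17  1.88 -7.94] M [ 0.296 -1.61   0.035] op 0.111 gf 60.7 q6 0.41 toolx [0.5262 0.8503 0.0036] tooly [ 0.8503 -0.5262  0.0052]
```

Emit:
servo_tool --series "1 0 0 0 0 0 1;1 0 0 0 0 0 2;1 0 0 0 0 0 2"

```text
time_s: 7.03
eef_pos: [0.5235, 0.0422, 0.1491]
eef_rot: [0.001, 0.882, 0.472, 0.003]
wrist_force: [9.3, 2.8, -9.1]
opening: 0.111
grasp_force: 60.8
```

```bash
python3 s.py
```

```text
t 7.0333 pos [0.5235 0.0422 0.1491] phi 56.28 thL 2.1594 thR 5.301 F [ 9.35  2.8  -9.06] M [ 0.29  -1.613  0.235] op 0.111 gf 60.8 q6 0.44 toolx [0.5552 0.8317 0.0037] tooly [ 0.8317 -0.5552  0.0053]
```

Torque is rising to 0.235 N m. One small step to confirm.

Emit:
servo_tool --series "1 0 0 0 0 0 0.5;1 0 0 0 0 0 0.8;1 0 0 0 0 0 0.8"

```text
time_s: 7.28
eef_pos: [0.5235, 0.0422, 0.1491]
eef_rot: [0.001, 0.885, 0.466, 0.003]
wrist_force: [10.7, 2.3, -8.2]
opening: 0.111
grasp_force: 60.8
```

```bash
python3 s.py
```

```text
t 7.2833 pos [0.5235 0.0422 0.1491] phi 55.52 thL 2.1726 thR 5.3142 F [10.72  2.33 -8.24] M [ 0.36  -1.701  0.366] op 0.111 gf 60.8 q6 0.45 toolx [0.5661 0.8243 0.0037] tooly [ 0.8243 -0.5661  0.0052]
```

Caught at about 2.15. I'll ease back to the middle of the play, release and lift.

Emit:
servo_tool --series "1 0 0 0 0 0 -1.5;1 0 0 0 0 0 -3;1 0 0 0 0 0 -3;0.4 0 0 0 0 0 -3;0 0 0 0 0 0 -3;0 0 0 0 0 0 -3;0 0 0 -0.02 0 0 -3;0 0 0 -0.05 0 0 -3;0 0 0 -0.08 0 0 -3;0 0 0 -0.11 0 0 -3;0 0 0 -0.11 0 0 -3"

```text
time_s: 8.2
eef_pos: [0.5241, 0.0417, 0.2654]
eef_rot: [0.003, 0.872, 0.489, 0.004]
wrist_force: [1.5, -0.1, 1.6]
opening: 0.502
grasp_force: 0.0
```

```bash
python3 s.py
```

```text
t 8.2 pos [0.5241 0.0417 0.2654] phi 58.54 thL 2.1199 thR 5.2614 F [ 1.48 -0.13  1.56] M [0.017 0.051 0.054] op 0.502 gf 0.0 q6 0.4 toolx [0.5219 0.853  0.0041] tooly [ 0.8529 -0.5219  0.0102]
```

Emit:
servo_tool --series "0 -0.03 0.017 0 0.6 0 -6;0 -0.06 0.035 0 0.6 0 -12;0 -0.095 0.055 0 0.6 0 -18;0 -0.13 0.075 0 0.6 0 -24;0 -0.163 0.096 0 0.6 0 -30;0 -0.163 0.096 0 0.6 0 -31;0 -0.163 0.096 0 0.6 0 -31"

```text
time_s: 8.78
eef_pos: [0.5174, -0.1489, 0.258]
eef_rot: [-0.005, 0.711, 0.703, -0.003]
wrist_force: [-0.3, 1.5, -0.6]
opening: 0.499
grasp_force: 0.0
```

```bash
python3 s.py; python3 - <<'E'
from h import *
import pickle
c=shot('wrist','w2.png'); pickle.dump(c,open('w2.pkl','wb'))
E
```

```text
t 8.7833 pos [ 0.5174 -0.1489  0.258 ] phi 89.3 thL 1.583 thR 4.7246 F [-0.35  1.53 -0.6 ] M [0.024 0.058 0.014] op 0.499 gf 0.0 q6 -0.49 toolx [0.0122 0.9999 0.003 ] tooly [ 0.9999 -0.0121 -0.0105]
```

View pics/w2.png

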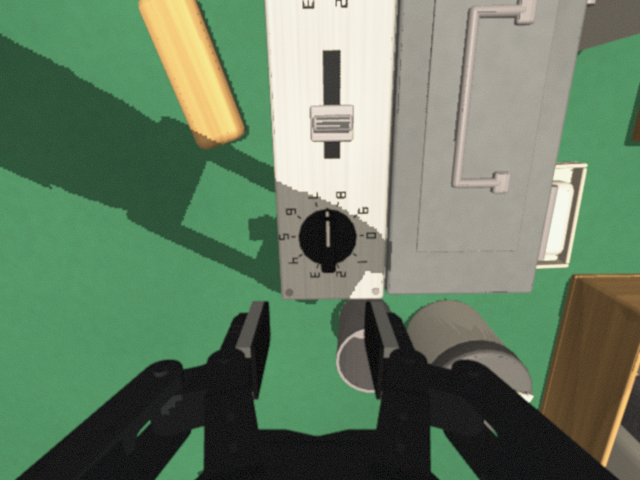

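The right dial is at (328,237), with its white line up toward 7–8 (rows 218–244). The tab is at (332,123). The cup stands clear, in front of the right end of the lid side.

```bash
python3 - <<'E'
from h import *
import pickle
c=pickle.load(open('w2.pkl','rb')); g=cv2.cvtColor(c['img'],cv2.COLOR_RGB2GRAY)
U,V=np.meshgrid(np.arange(640),np.arange(480)); Z=c['z_map']
D=np.stack([(U-c['cx'])/c['f'],(V-c['cy'])/c['f'],np.ones_like(Z)],-1)*Z[...,None]
W=D@c['T'][:3,:3].T+c['T'][:3,3]
p=W[(np.hypot(W[...,0]-.521,W[...,1]+.147)<.035)&(W[...,2]>.136)&(W[...,2]<.148)]
r=cv2.minAreaRect((p[:,:2]*1000).astype(np.float32)); print('bar',p.mean(0),r)
w=(g>130)&(U>318)&(U<338)&(V>214)&(V<248); v,u=np.nonzero(w)
l=cv2.fitLine(np.c_[u,v].astype(np.float32),2,0,.01,.01).ravel(); print(l)
a=onplane(c,l[2],l[3],.141); b=onplane(c,l[2]+10*l[0],l[3]+10*l[1],.141); d=(b-a)*np.sign((b-a)[1]); print('th',np.arctan2(-d[1],d[0])%6.2832,a)
p=W[(np.hypot(W[...,0]-.524,W[...,1]+.064)<.03)&(W[...,2]>.131)&(W[...,2]<.148)]
print('tab',p.mean(0),cv2.minAreaRect((p[:,:2]*1000).astype(np.float32)),p[:,2].max())
# cup: rim pts
p=W[(W[...,1]<-.22)&(W[...,2]>.07)&(W[...,2]<.095)&(W[...,0]<.62)]; print('cup',p.min(0),p.max(0))
p=W[(abs(W[...,2]-.112)<.003)&(g>100)&(V<300)&(U<395)]; r=cv2.minAreaRect((p[:,:2]*1000).astype(np.float32)); print('console',r)
E
```

```text
bar [ 0.52356507 -0.14637956  0.14106458] ((523.5562744140625, -147.43045043945312), (10.801319122314453, 39.6998291015625), 0.17959579825401306)
[5.9484649e-03 9.9998230e-01 3.2747916e+02 2.3335417e+02]
th 4.7091772003267085 [ 0.52358626 -0.13752275  0.141     ]
tab [ 0.52704853 -0.06475032  0.13608653] ((526.8465576171875, -64.5474624633789), (9.79246997833252, 25.917964935302734), 89.40418243408203) 0.13855054809822837
cup [ 0.53239708 -0.32088435  0.07005696] [ 0.57021661 -0.24802631  0.08741959]
console ((530.1304321289062, -96.11344146728516), (91.97772979736328, 214.35142517089844), 0.5164912343025208)
```

Emit:
servo_tool --series "0 0.001 0.004 0.03 -0.6 0 -0.9;0 0.0016 0.0062 0.06 -0.6 0 -0.9;0 0.0016 0.0062 0.085 -0.6 0 -0.9;0 0.0016 0.0062 0.095 -0.6 0 -0.9;0 0.0016 0.0062 0.095 -0.6 0 -0.9;0 0.0016 0.0062 0.095 -0.6 0 -0.9"

```text
time_s: 9.33
eef_pos: [0.5233, -0.1442, 0.1637]
eef_rot: [-0.001, 0.704, 0.71, 0.001]
wrist_force: [0.5, 0.2, 0.4]
opening: 0.5
grasp_force: 0.0
```

```bash
python3 s.py
```

```text
t 9.3333 pos [ 0.5233 -0.1442  0.1637] phi 90.48 thL 1.5624 thR 4.7039 F [0.46 0.23 0.43] M [-0.003 -0.032  0.025] op 0.5 gf 0.0 q6 -0.5 toolx [-0.0084  1.      0.0031] tooly [1.0e+00 8.4e-03 3.0e-04]
```

Emit:
servo_tool --series "0 -0.003 0.0003 0.008 0 0 0;0 -0.003 0.0003 0.015 0 0 0;0 -0.003 0.0003 0.015 0 0 0;0.5 -0.003 0.0003 0.015 0 0 0;1 -0.003 0.0003 0.015 0 0 0;1 -0.003 0.0003 0.015 0 0 0;1 -0.003 0.0003 0.015 0 0 0;1 -0.003 0.0003 0.015 0 0 0"

```text
time_s: 10.0
eef_pos: [0.5238, -0.1483, 0.1489]
eef_rot: [-0.0, 0.704, 0.71, 0.001]
wrist_force: [0.1, 0.1, 3.9]
opening: 0.11
grasp_force: 61.9
```

```bash
python3 s.py
```

```text
t 10.0 pos [ 0.5238 -0.1483  0.1489] phi 90.43 thL 1.5632 thR 4.7048 F [0.1  0.06 3.88] M [0.103 0.048 0.009] op 0.11 gf 61.9 q6 -0.5 toolx [-0.0076  1.      0.0023] tooly [1.     0.0076 0.0015]
```

Emit:
servo_tool --series "1 0 0 0 0 0 -3;1 0 0 0 0 0 -8;1 0 0 0 0 0 -13;1 0 0 0 0 0 -19;1 0 0 0 0 0 -25;1 0 0 0 0 0 -30;1 0 0 0 0 0 -33;1 0 0 0 0 0 -35;1 0 0 0 0 0 -36.5;1 0 0 0 0 0 -38;1 0 0 0 0 0 -38"

```text
time_s: 10.92
eef_pos: [0.5241, -0.1482, 0.1489]
eef_rot: [0.0, 0.434, 0.901, 0.002]
wrist_force: [1.6, 0.3, 3.1]
opening: 0.117
grasp_force: 61.9
```

```bash
python3 s.py
```

```text
t 10.9167 pos [ 0.5241 -0.1482  0.1489] phi 128.49 thL 0.8989 thR 4.0405 F [1.6  0.34 3.14] M [ 0.173 -0.189  0.017] op 0.117 gf 61.9 q6 -1.17 toolx [-6.224e-01  7.827e-01  5.000e-04] tooly [0.7827 0.6224 0.0032]
```

Emit:
servo_tool --series "1 0 0 0 0 0 -1;1 0 0 0 0 0 -2;1 0 0 0 0 0 -3;1 0 0 0 0 0 -3"

```text
time_s: 11.25
eef_pos: [0.5241, -0.1482, 0.1489]
eef_rot: [0.0, 0.411, 0.912, 0.002]
wrist_force: [2.8, 2.1, 5.4]
opening: 0.11
grasp_force: 62.2
```

```bash
python3 s.py
```

```text
t 11.25 pos [ 0.5241 -0.1482  0.1489] phi 131.53 thL 0.846 thR 3.9876 F [2.82 2.08 5.4 ] M [ 0.268 -0.305  0.009] op 0.11 gf 62.2 q6 -1.22 toolx [-6.630e-01  7.486e-01  4.000e-04] tooly [0.7486 0.663  0.0032]
```

Emit:
servo_tool --series "1 0 0 0 0 0 -1;1 0 0 0 0 0 -2;1 0 0 0 0 0 -2.3"

```text
time_s: 11.5
eef_pos: [0.5242, -0.1482, 0.1489]
eef_rot: [0.001, 0.392, 0.92, 0.002]
wrist_force: [1.6, 1.7, 6.7]
opening: 0.112
grasp_force: 62.2
```

```bash
python3 s.py
```

```text
t 11.5 pos [ 0.5242 -0.1482  0.1489] phi 133.82 thL 0.8059 thR 3.9475 F [1.64 1.67 6.67] M [ 0.26  -0.336 -0.067] op 0.112 gf 62.2 q6 -1.26 toolx [-6.925e-01  7.215e-01  2.000e-04] tooly [0.7215 0.6925 0.0033]
```

Emit:
servo_tool --series "1 0 0 0 0 0 -1;1 0 0 0 0 0 -2;1 0 0 0 0 0 -2"

```text
time_s: 11.75
eef_pos: [0.5242, -0.1482, 0.1489]
eef_rot: [0.001, 0.376, 0.927, 0.002]
wrist_force: [1.8, 2.6, 5.0]
opening: 0.114
grasp_force: 62.2
```

```bash
python3 s.py
```

```text
t 11.75 pos [ 0.5242 -0.1482  0.1489] phi 135.83 thL 0.7709 thR 3.9125 F [1.76 2.57 5.02] M [ 0.294 -0.339 -0.007] op 0.114 gf 62.2 q6 -1.3 toolx [-7.173e-01  6.968e-01  1.000e-04] tooly [0.6968 0.7173 0.0033]
```

Emit:
servo_tool --series "1 0 0 0 0 0 -1;1 0 0 0 0 0 -2;1 0 0 0 0 0 -2"

```text
time_s: 12.0
eef_pos: [0.5241, -0.1482, 0.1489]
eef_rot: [0.001, 0.36, 0.933, 0.002]
wrist_force: [3.9, 2.2, 5.2]
opening: 0.112
grasp_force: 62.2
```

```bash
python3 s.py
```

```text
t 12.0 pos [ 0.5241 -0.1482  0.1489] phi 137.82 thL 0.7362 thR 3.8778 F [3.86 2.22 5.2 ] M [ 0.276 -0.329 -0.108] op 0.112 gf 62.2 q6 -1.33 toolx [-0.741   0.6715  0.    ] tooly [0.6715 0.741  0.0034]
```

Emit:
servo_tool --series "1 0 0 0 0 0 -1;1 0 0 0 0 0 -1.7;1 0 0 0 0 0 -1.7"

```text
time_s: 12.25
eef_pos: [0.5241, -0.1482, 0.1488]
eef_rot: [0.001, 0.346, 0.938, 0.002]
wrist_force: [2.5, 2.1, 6.1]
opening: 0.108
grasp_force: 62.3
```

```bash
python3 s.py
```

```text
t 12.25 pos [ 0.5241 -0.1482  0.1488] phi 139.48 thL 0.7073 thR 3.8489 F [2.52 2.1  6.14] M [ 0.273 -0.367 -0.319] op 0.108 gf 62.3 q6 -1.36 toolx [-0.7601  0.6498  0.    ] tooly [0.6498 0.7601 0.0035]
```

Emit:
servo_tool --series "1 0 0 0 0 0 -0.4;1 0 0 0 0 0 -0.6;1 0 0 0 0 0 -0.6"

```text
time_s: 12.5
eef_pos: [0.5242, -0.1482, 0.1489]
eef_rot: [0.001, 0.342, 0.94, 0.002]
wrist_force: [1.6, 1.8, 5.2]
opening: 0.109
grasp_force: 62.4
```

```bash
python3 s.py
```

```text
t 12.5 pos [ 0.5242 -0.1482  0.1489] phi 140.04 thL 0.6975 thR 3.8391 F [1.57 1.78 5.17] M [ 0.188 -0.351 -0.408] op 0.109 gf 62.4 q6 -1.37 toolx [-7.665e-01  6.423e-01 -1.000e-04] tooly [0.6423 0.7665 0.0035]
```

Emit:
servo_tool --series "1 0 0 0 0 0 1.5;1 0 0 0 0 0 3.3;1 0 0 0 0 0 3.3;0.4 0 0 0 0 0 3.3;0 0 0 0 0 0 3.3;0 0 0 0 0 0 3.3;0 0 0 -0.02 0 0 3.3;0.5 0 0 -0.05 0 0 3.3;1 0 0 -0.06 0 0 3.3;1 0 0 -0.06 0 0 3.3;1 0 0 -0.06 0 0 3.3"

```text
time_s: 13.42
eef_pos: [0.5234, -0.1484, 0.208]
eef_rot: [0.0, 0.369, 0.93, 0.001]
wrist_force: [0.2, 0.1, -0.0]
opening: 0.003
grasp_force: 0.0
```

```bash
python3 s.py
```

```text
t 13.4167 pos [ 0.5234 -0.1484  0.208 ] phi 136.74 thL 0.755 thR 3.8966 F [ 0.17  0.09 -0.02] M [ 0.025 -0.     0.   ] op 0.003 gf 0.0 q6 -1.31 toolx [-0.7283  0.6853  0.001 ] tooly [0.6853 0.7283 0.0025]
```

Emit:
servo_tool --series "1 0.006 0.007 0 0 0 6;1 0.012 0.014 0 0 0 12;1 0.018 0.021 0 0 0 18;1 0.024 0.028 0 0 0 24;1 0.03 0.035 0.005 0 0 30;1 0.0347 0.0421 0.01 0 0 36;1 0.0347 0.0421 0.018 0 0 42;1 0.0347 0.0421 0.018 0 0 46.7;1 0.0347 0.0421 0.018 0 0 46.7;1 0.0347 0.0421 0.018 0 0 46.7"

```text
time_s: 14.25
eef_pos: [0.5261, -0.0935, 0.1887]
eef_rot: [-0.002, 0.706, 0.708, 0.001]
wrist_force: [-0.2, -0.5, -0.2]
opening: 0.001
grasp_force: 0.0
```

```bash
python3 s.py
```

```text
t 14.25 pos [ 0.5261 -0.0935  0.1887] phi 90.19 thL 1.5675 thR 4.7091 F [-0.17 -0.46 -0.25] M [ 0.022 -0.    -0.021] op 0.001 gf 0.0 q6 -0.4 toolx [-0.0033  1.      0.0039] tooly [ 1.      0.0033 -0.0021]
```

Go down to z 0.147, then advance until contact.

Emit:
servo_tool --series "1 0 0.001 0.02 0 0 0;1 0 0.001 0.035 0 0 0;1 0 0.001 0.042 0 0 0;1 0.002 0.001 0.042 0 0 0;1 0.006 0.001 0.042 0 0 0;1 0.009 0.001 0.042 0 0 0;1 0.011 0.001 0.042 0 0 0;1 0.013 0.001 0.042 0 0 0;1 0.013 0.001 0.042 0 0 0"

```text
time_s: 15.0
eef_pos: [0.5285, -0.0804, 0.1492]
eef_rot: [-0.0, 0.707, 0.708, 0.001]
wrist_force: [0.1, -0.2, -0.7]
opening: 0.002
grasp_force: 0.0
```

```bash
python3 s.py
```

```text
t 15.0 pos [ 0.5285 -0.0804  0.1492] phi 90.08 thL 1.5694 thR 4.711 F [ 0.06 -0.18 -0.68] M [-0.03   0.049 -0.035] op 0.002 gf 0.0 q6 -0.38 toolx [-0.0014  1.      0.0023] tooly [1.     0.0014 0.0019]
```

Emit:
servo_tool --series "1 0.001 0 0.001 0 0 0;1 0.002 0 0.001 0 0 0;1 0.003 0 0.001 0 0 0;1 0.003 0 0.001 0 0 0"

```text
time_s: 15.33
eef_pos: [0.5284, -0.0779, 0.1478]
eef_rot: [-0.0, 0.707, 0.707, 0.001]
wrist_force: [0.1, -3.9, 1.8]
opening: -0.0
grasp_force: 1.3
```

```bash
python3 s.py
```

```text
t 15.3333 pos [ 0.5284 -0.0779  0.1478] phi 90.03 thL 1.5702 thR 4.7118 F [ 0.13 -3.85  1.77] M [-0.401 -0.078 -0.025] op -0.0 gf 1.3 q6 -0.37 toolx [-6.0e-04  1.0e+00  2.3e-03] tooly [1.0e+00 6.0e-04 1.5e-03]
```

Contact at 3.9 N. Next a 2 mm step to tell a block from sliding.

Emit:
servo_tool --series "1 0.001 0 0 0 0 0;1 0.002 0 0 0 0 0;1 0.002 0 0 0 0 0"

```text
time_s: 15.58
eef_pos: [0.5282, -0.0756, 0.1475]
eef_rot: [-0.001, 0.707, 0.707, 0.001]
wrist_force: [1.3, -2.5, 1.4]
opening: -0.002
grasp_force: 1.2
```

```bash
python3 s.py
```

```text
t 15.5833 pos [ 0.5282 -0.0756  0.1475] phi 90.04 thL 1.5701 thR 4.7117 F [ 1.33 -2.5   1.37] M [-0.398 -0.132 -0.02 ] op -0.002 gf 1.2 q6 -0.37 toolx [-7.0e-04  1.0e+00  2.8e-03] tooly [1.e+00 7.e-04 9.e-04]
```

Emit:
servo_tool --series "1 0.001 0 0 0 0 0;1 0.002 0 0 0 0 0;1 0.003 0 0 0 0 0;1 0.003 0 0 0 0 0"

```text
time_s: 15.92
eef_pos: [0.528, -0.0724, 0.1474]
eef_rot: [-0.001, 0.707, 0.707, 0.001]
wrist_force: [0.7, -1.2, 1.2]
opening: 0.002
grasp_force: 1.0
```

```bash
python3 s.py
```

```text
t 15.9167 pos [ 0.528  -0.0724  0.1474] phi 90.05 thL 1.5699 thR 4.7115 F [ 0.68 -1.23  1.17] M [-0.323 -0.143  0.024] op 0.002 gf 1.0 q6 -0.36 toolx [-9.e-04  1.e+00  3.e-03] tooly [1.e+00 9.e-04 6.e-04]
```

The bolt is sliding. Contact began near y −0.080, so the stop should be near −0.057.

Emit:
servo_tool --series "1 0.001 0 0 0 0 0;1 0.002 0 0 0 0 0;1 0.0035 0 0 0 0 0;1 0.005 0 0 0 0 0;1 0.0065 0 0 0 0 0;1 0.008 0 0 0 0 0;1 0.009 0 0 0 0 0;1 0.01 0 0 0 0 0;1 0.01 0 0 0 0 0"

```text
time_s: 16.67
eef_pos: [0.5278, -0.0623, 0.1473]
eef_rot: [-0.001, 0.707, 0.707, 0.001]
wrist_force: [0.4, -0.3, 0.2]
opening: -0.002
grasp_force: 0.4
```

```bash
python3 s.py
```

```text
t 16.6667 pos [ 0.5278 -0.0623  0.1473] phi 90.05 thL 1.5699 thR 4.7115 F [ 0.39 -0.34  0.17] M [-0.117 -0.113 -0.041] op -0.002 gf 0.4 q6 -0.35 toolx [-9.0e-04  1.0e+00  3.3e-03] tooly [1.e+00 9.e-04 1.e-04]
```

Emit:
servo_tool --series "1 0.001 0 0 0 0 0;1 0.002 0 0 0 0 0;1 0.003 0 0 0 0 0;1 0.003 0 0 0 0 0"

```text
time_s: 17.0
eef_pos: [0.5278, -0.0594, 0.1473]
eef_rot: [-0.001, 0.707, 0.707, 0.001]
wrist_force: [0.5, -0.5, -0.1]
opening: -0.002
grasp_force: 0.5
```

```bash
python3 s.py
```

```text
t 17.0 pos [ 0.5278 -0.0594  0.1473] phi 90.04 thL 1.5701 thR 4.7117 F [ 0.48 -0.54 -0.1 ] M [-0.162 -0.016  0.002] op -0.002 gf 0.5 q6 -0.34 toolx [-7.0e-04  1.0e+00  3.2e-03] tooly [ 1.e+00  7.e-04 -0.e+00]
```

Emit:
servo_tool --series "1 0.001 0 0 0 0 0;1 0.002 0 0 0 0 0;1 0.003 0 0 0 0 0;1 0.003 0 0 0 0 0"

```text
time_s: 17.33
eef_pos: [0.5279, -0.0584, 0.1474]
eef_rot: [0.0, 0.707, 0.707, -0.0]
wrist_force: [-0.6, -9.7, -2.3]
opening: -0.001
grasp_force: 5.0
```

```bash
python3 s.py
```

```text
t 17.3333 pos [ 0.5279 -0.0584  0.1474] phi 90.05 thL 1.5699 thR 4.7115 F [-0.58 -9.75 -2.31] M [-1.656  0.127  0.014] op -0.001 gf 5.0 q6 -0.33 toolx [-9.e-04  1.e+00 -7.e-04] tooly [1.e+00 9.e-04 1.e-04]
```

The bolt is at its stop. I'll back off, lift and look.

Emit:
servo_tool --series "1 -0.004 0 0 0 0 0;1 -0.01 0 0 0 0 0;1 -0.01 0 -0.01 0 0 0;1 -0.01 0 -0.04 0 0 0;1 -0.01 0 -0.08 0 0 0;1 -0.01 0 -0.12 0 0 0;1 -0.01 0 -0.14 0 0 0;1 -0.01 0 -0.14 0 0 0;1 -0.01 0 -0.14 0 0 0"

```text
time_s: 18.08
eef_pos: [0.5287, -0.067, 0.2896]
eef_rot: [0.001, 0.707, 0.707, 0.002]
wrist_force: [0.4, 0.2, -0.3]
opening: -0.001
grasp_force: 0.0
```

```bash
python3 s.py; python3 - <<'E'
from h import *
c=shot('wrist','w3.png'); s=shot('scene','s3.png')
U,V=np.meshgrid(np.arange(640),np.arange(480)); Z=c['z_map']
D=np.stack([(U-c['cx'])/c['f'],(V-c['cy'])/c['f'],np.ones_like(Z)],-1)*Z[...,None]
W=D@c['T'][:3,:3].T+c['T'][:3,3]
p=W[(np.hypot(W[...,0]-.527,W[...,1]+.045)<.03)&(W[...,2]>.131)&(W[...,2]<.145)&(W[...,0]<.545)]
print('tab',p.mean(0))
p=W[(abs(W[...,0]-.58)<.004)&(abs(W[...,1]-.05)<.02)&(W[...,2]<.2)]; print('lid z at x=.58',np.median(p[:,2]))
cv2.imwrite('pics/f.png',np.hstack([c['img'][:,80:480],s['img'][:,150:550]])[:,:,::-1])
E
```

```text
t 18.0833 pos [ 0.5287 -0.067   0.2896] phi 90.05 thL 1.57 thR 4.7115 F [ 0.43  0.2  -0.29] M [-0.005 -0.006 -0.039] op -0.001 gf 0.0 q6 -0.35 toolx [-8.e-04  1.e+00  2.e-03] tooly [1.0e+00 8.0e-04 4.2e-03]
tab [ 0.52685363 -0.04201092  0.13585963]
lid z at x=.58 0.13199024805957554
```

View pics/f.png

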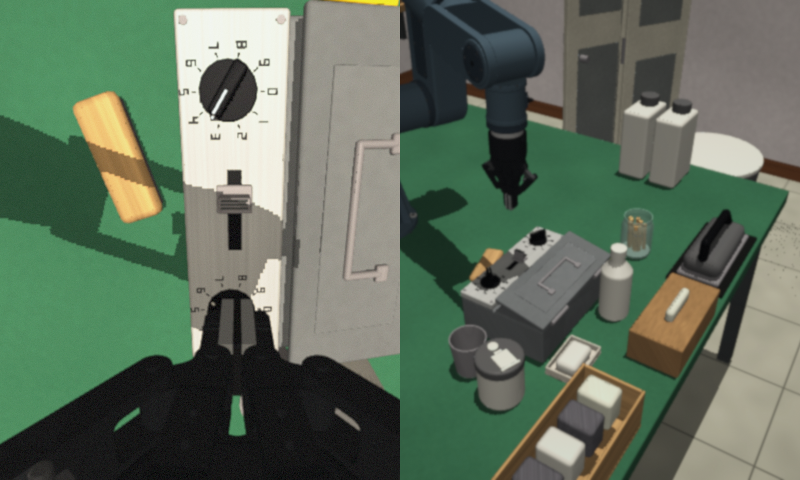

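The left part shows the bolt tab moved to about (233,198), 22 mm from where it started. The left dial's line runs (226,92)→(213,115), about 2.08 rad, and the lid's front edge is about 25 mm up. The scene view shows the bystanders in place and the gripper clear of the box.

```bash
python3 -c "
from bench import ctrl
print(ctrl.hand_in())"
```

```text
the job is handed in; nothing more can be done
None
```

I handed the job in at about 18 s: both dials felt caught (left about 2.1 rad, right about 3.9), the bolt measured 22 mm back at its stop, the lid sprang up about 25 mm, and the gripper is clear of the box; the hand-in returned no verdict.

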